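# Close the gap in a sloped console with the filler panel that fits

## Task

Close the open bay in the sloping front of the console with a filler panel that fits: find it by feel, without forcing, as one too wide stays on top and one too narrow falls off the ledges. Push it home into the bay's lower left corner, against the left module and the lower stop lip, flat on both ledges, and let go; leave the other two panels lying flat on the table.

Things in the scene. Friction and masses are not known exactly. Their poses are not given: they have to be found in the camera images.
- console: Fixed desktop console, 368 mm wide (y), 224 deep (x), 54 high in front, 153 at the back, dark blue side cheeks. Origin: centre of its underside; x to its back, y to its left, z up. Its front slopes 25 degrees, rising to the back. Grey module with a gauge at the left, blue module with two knobs at the right, open bay between them.
- front: The sloping front. Origin: lower left corner of the bay at ledge level; x up the slope, y left, z square out of the front. The bay spans x = 0 to 112 mm and runs from y = 0 to the right. Faces round the bay are at z = 10 mm. A seated panel is flush: origin at x = 50 mm, y = -(half its y size), z = 0, its y axis along this y either way round.
- left_edge (a point): Middle of the bay's left side, at ledge level: the edge of the fixed grey module (axes as front). A steel ledge 13 mm wide runs along it, top at z = 0 of front; a panel's end rests on it. Between the ledges the bay is open below: a panel over 13 mm narrower than the bay, pushed left, slips off the right ledge and falls in.
- lip (a point): On the lower side of the bay (x = 0 of front), 60 mm right of its corner, at ledge level: the steel stop lip, whose top stands 13 mm above ledge level. The bay's right side is the edge of the blue module, with a like ledge; it is clamped at another place each time and does not yield: the bay is 122.5 to 144.5 mm wide, not reported. Its knobs rise 20 mm above ledge level.
- panel_short: Loose filler panel, 0.2 to 0.42 kg: green metal plate 100 (its x) x 120 (its y) x 10 mm; the three look alike but for the y size (120, 128, 136). Origin: centre of its underside, z out of its face. Black bow handle over its middle: bar 14 mm thick in x, 64 long in y, 14 high, its centre 40 mm above the underside, posts at its ends; grip across x. Starts flat on the table.
- panel_middle: Loose filler panel, 0.2 to 0.42 kg: green metal plate 100 (its x) x 128 (its y) x 10 mm; the three look alike but for the y size (120, 128, 136). Origin: centre of its underside, z out of its face. Black bow handle over its middle: bar 14 mm thick in x, 64 long in y, 14 high, its centre 40 mm above the underside, posts at its ends; grip across x. Starts flat on the table.
- panel_long: Loose filler panel, 0.2 to 0.42 kg: green metal plate 100 (its x) x 136 (its y) x 10 mm; the three look alike but for the y size (120, 128, 136). Origin: centre of its underside, z out of its face. Black bow handle over its middle: bar 14 mm thick in x, 64 long in y, 14 high, its centre 40 mm above the underside, posts at its ends; grip across x. Starts flat on the table.

How it is judged:
By the outcome, as a careful person would: the job done as asked, in the order asked, and still so for the second after the job is handed in, with the robot touching nothing.
It also fails if it takes over 72 s, if anything falls off the work surface, if the arm or the gripper's body presses on something with over 40 N, if the wrist force passes 120 N, or if a joint passes its speed limit or range.

## Robot

A 6-joint arm with a two-finger parallel gripper is mounted at the origin on a cart in front of the work surface, level with it; the furniture and walls round the work are solid. World frame = base frame: x ahead of the robot, y to its left, z up, the work surface at z = 0. Lengths are in m, angles in rad, forces in N, time in s.
With the tool pointing down it reaches from about 0.425 to 0.95 m from the base axis. Payload 3.5 kg.
Tool frame: the origin (TCP) lies midway between the tips of the shut fingers; the grasp point (between the pads) lies 19 mm behind it (ctrl.pinch_z is the distance from the TCP to the grasp point, in m); z points along the fingers, y is the line along which they close (so a half turn about z gives the same grasp; the last joint's range is limited). The gripper opens to 85 mm and grips with 20 to 120 N. Pads are 22 mm wide; open, the fingers measure 114 mm over their backs; the gripper's body (76 mm by 85 mm) begins 54 mm behind the grasp point. The pads swing forward as they close: fully open they stand 13 mm farther back than shut.
Start: joints at [1.112, 0.286, 1.577, -0, 1.279, -0.15], TCP at [0.205, 0.643, 0.231] pointing down, gripper open.
Joint ranges: [-2.77, 2.77], [-0.9, 2.22], [0.21, 2.48], [-1.53, 4.67], [0.24, 2.81], [-2.84, 2.84]. Speed limits (rad/s): [2.79, 2.79, 3.14, 3.14, 3.14, 3.14].

## Interface

Orientations are given as a unit quaternion [x, y, z, w].
In Python, from plant import get_state, viewer, sign_off, ctrl gives the robot as it stands. The module is installed in compiled form; this text tells all that it offers.
- The arm moves only by the shell command python3 -m handwheel 'ROWS' [FORCE]. ROWS is JSON, a list that holds one entry, the list of rows, each a list of 5 numbers: the finger opening in m, from 0 to 0.0854, then the shift along the tool's x, y, z in m, then the turn about the tool's z in degrees. In form: [[[claw, x, y, z, spin], ...]]. A call has 1 to 12 rows; each row shifts and turns the commanded pose from where the row before left it, along the tool's axes as they then stand; what a row does not reach is not made up. A row lasts 1/12 s, in which the tool goes at most 41.7 mm and 7.16 degrees, less where a joint would pass 70% of its speed; a pose out of reach is approached as far as the arm can. A call is refused whole if a number of a shift passes 0.0417 or a number of a turn 7.16, either way. A call with a gripper value outside its range is refused whole. The fingers move at their own pace and stop on an object; FORCE is the grip in N (left out, the last holds). Time passes only in rows, so rows that do not move let the fingers close. It gives the time, the measured TCP pose, the force, the opening and the grip force at its end, in the units of the state.
- get_state(): the state, without advancing time (a new reading comes with each control period).
- viewer.read_camera(name): name is "scene" or "top" or "wrist"; returns the picture (480x640x3 uint8, blue, green, red); there is no depth.
- viewer.camera_params(name): a dict with "fov_y" (degrees; the focal length in pixels is half the picture's height over the tangent of half this angle, whatever the lens; pixels are square), "cx", "cy" (the principal point, pixels), "k1" (the pictures are not rectified: a ray, as slopes to the right and down, at radius r is drawn at 1 + k1 r^2 times it, then the intrinsics apply), "xyz" and "attitude" of the camera in the world; the wrist camera has in their place "hand_eye" (4x4, takes a point from camera to tool coordinates, whose origin is the TCP and whose axes are the flange's). Camera axes: x right, y up, looking along -z (the intrinsics and any distortion apply to the point x, -y, -z); pixel columns grow to the right and rows downward; lengths in m; the calibration is good to about 2 mm. A picture is of the moment at which its call begins: read the wrist's pose just before it. camera_params takes no time and is no camera call.
- sign_off(): hands the job in; it is judged then, once.
Trained networks look in the newest picture that a camera, given by its name, has taken for a name from the list of things; names that differ only in an ending like _2 or _b are one class to them, and where a whole thing is asked for, a point or a joint stands for the part that bears it (a point fixed in the world has none). Each returns a list of dicts, best first, with "confidence" (0 to 1); they miss things now and then, are a little off and sometimes report something else, mostly with a low value. They report only what shows in the picture. A call takes as long as a camera call.
- viewer.look_for(camera, name): "extent" ([left, top, width, height] as shares, 0 to 1, of the picture: columns of its width, rows of its height, round what is visible of it).
- viewer.outline_of(camera, name): "mask" (480x640 bool, what is visible of it) and "extent" ([left, top, width, height] as shares, 0 to 1, of the picture: columns of its width, rows of its height, round what is visible of it).
- viewer.pinpoint(camera, name): "xy" ([column, row] as shares, 0 to 1, of the picture: columns of its width, rows of its height: a listed point, or the origin of a listed thing).
The state is a dict: "time": time; "qpos": joint angles; "dq": joint speeds; "joint_efforts": joint torques, N m; "eef_pos": TCP position; "tcp_rot": TCP orientation; "contact_force": force on the tool from outside, world axes, zero at the start; "wrist_torque": the same for the moment, N m; "opening": opening from 0.0 (shut) to 1.0 (fully open); "finger_force": force on a finger pad.
Only numpy, scipy, OpenCV 4.12 (cv2) and the standard library are available. Lean on these libraries where they do the work, as an engineer would, in place of code of your own. Each camera call takes 0.05 s, during which the arm holds its last target. There are 200 camera calls.

## Working session

There is one attempt and no reset: what is moved stays moved. The work goes in short steps, Python scripts to look and compute and a shell command to move; the robot and the scene stay as the last step left them, time stands still between calls to the robot, and variables do not carry over. Pictures are saved under pics/ and viewed, at most 12 in all, crops included, and the job is handed in when it is done.

```bash
mkdir -p pics
cat > h.py <<'E'
import numpy as np,cv2
from scipy.spatial.transform import Rotation as R
from plant import get_state,viewer,ctrl
def cam(name,s=None):
    p=viewer.camera_params(name); f=240/np.tan(np.radians(p["fov_y"]/2))
    if "hand_eye" in p:
        s=s or get_state(); T=np.eye(4);T[:3,:3]=R.from_quat(s["tcp_rot"]).as_matrix();T[:3,3]=s["eef_pos"]
        M=T@np.array(p["hand_eye"])
        return f,p["cx"],p["cy"],p["k1"],M[:3,3],M[:3,:3]
    a=np.array(p["attitude"]); 
    A=R.from_quat(a).as_matrix() if a.size==4 else a.reshape(3,3)
    return f,p["cx"],p["cy"],p["k1"],np.array(p["xyz"]),A
def proj(c,P):
    f,cx,cy,k1,o,A=c; q=(np.atleast_2d(P)-o)@A; u=q[:,0]/-q[:,2]; v=-q[:,1]/-q[:,2]
    k=1+k1*(u*u+v*v); return np.c_[cx+f*u*k,cy+f*v*k]
def ray(c,uv):
    f,cx,cy,k1,o,A=c; d=np.array([(uv[0]-cx)/f,(uv[1]-cy)/f]); s=d.copy()
    for _ in range(20): s=d/(1+k1*(s@s))
    r=A@np.array([s[0],-s[1],-1]); return o,r/np.linalg.norm(r)
def onz(c,uv,z):
    o,r=ray(c,uv); return o+r*(z-o[2])/r[2]
E
python3 - <<'E'
from h import *
for n in("scene","top","wrist"):
    print(n,viewer.camera_params(n)); cv2.imwrite(f"pics/{n}0.png",viewer.read_camera(n))
print(get_state(),ctrl.pinch_z)
E
```

```text
scene {'fov_y': 44.65167818309937, 'cx': 315.24848473176036, 'cy': 235.06180706939705, 'k1': -0.1851644989411002, 'xyz': array([-0.02770072, -0.6346208 ,  0.94662645]), 'attitude': array([ 0.33166228, -0.14150084, -0.38567112,  0.84925581])}
top {'fov_y': 44.150930796383165, 'cx': 316.11803528378664, 'cy': 238.20890096556494, 'k1': -0.06118810666875596, 'xyz': array([ 0.42570992, -0.09805284,  1.33426634]), 'attitude': array([ 0.03120553, -0.03835122, -0.69840911,  0.71398887])}
wrist {'fov_y': 66.79374997574178, 'cx': 324.4388978712774, 'cy': 244.85409685263176, 'k1': 0.015970307065940326, 'hand_eye': array([[ 7.14983882e-04,  9.46024118e-01,  3.24095446e-01,
         8.47175576e-02],
       [ 9.99999744e-01, -6.89934568e-04, -1.92193253e-04,
        -6.02890017e-04],
       [ 4.17851984e-05,  3.24095500e-01, -9.46024368e-01,
        -1.43605028e-01],
       [ 0.00000000e+00,  0.00000000e+00,  0.00000000e+00,
         1.00000000e+00]])}
{'time': 0.15, 'qpos': array([ 1.11198619e+00,  2.87011947e-01,  1.57786453e+00,  9.28622395e-07,
        1.27859353e+00, -1.50006000e-01]), 'dq': array([ 0.00056377, -0.00288518, -0.00441255, -0.00024545, -0.00010609,
        0.00274706]), 'joint_efforts': array([ 1.59366762e-03, -4.06599426e+01, -2.93142986e+01, -9.09631376e-05,
        3.91930633e-03, -1.21036339e-05]), 'eef_pos': array([0.20488854, 0.64260788, 0.23021884]), 'tcp_rot': array([ 1.53789372e-01,  9.88103207e-01, -8.95387396e-04, -2.81772242e-04]), 'contact_force': array([-0.44685596,  0.09263773,  0.12020487]), 'wrist_torque': array([-0.00057029,  0.03192361, -0.00962354]), 'finger_force': 0.0, 'opening': 1.0002185512658144} 0.0187
```

View pics/top0.png

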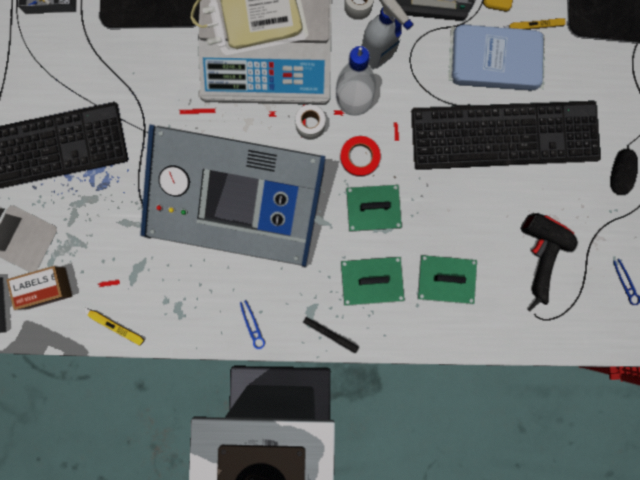

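View pics/scene0.png

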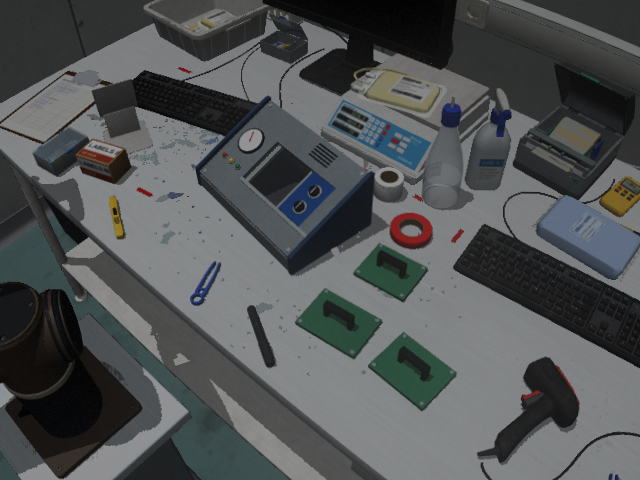

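The top view shows the console with the bay at about (230,197), and three green panels at (374,208), (372,281) and (447,279). The scene view agrees. Next I estimate the poses.

```bash
cat >> h.py <<'E'
from scipy.optimize import least_squares
def frontM(p):  # p = x,y,z,yaw of front
    return R.from_euler("z",p[3]).as_matrix()@R.from_euler("y",-25,degrees=True).as_matrix()
PTS={"front":[0,0,0],"left_edge":[.056,0,0],"lip":[0,-.060,0]}
def fitfront(obs,x0):  # obs: list (cam,name,uv)
    def f(p):
        return np.concatenate([(proj(c,np.array(p[:3])+frontM(p)@np.array(PTS[n]))[0]-uv)*600/c[0]*1. for c,n,uv in obs])
    r=least_squares(f,x0,loss="soft_l1"); return r.x,f(r.x).reshape(-1,2)
E
python3 - <<'E'
from h import *
obs=[]
for n in("top","scene"):
    img=viewer.read_camera(n); c=cam(n)
    for nm in PTS:
        for d in viewer.pinpoint(n,nm)[:2]:
            uv=np.array(d["xy"])*[640,480]; print(n,nm,uv.round(1),round(d["confidence"],2))
            if d["confidence"]>.5: obs.append((c,nm,uv))
    if n=="top":
        for nm in("panel_short","panel_middle","panel_long"):
            for d in viewer.outline_of(n,nm)[:4]:
                m=d["mask"].astype(np.uint8); cs=max(cv2.findContours(m,0,2)[0],key=cv2.contourArea)[:,0].astype(float)
                w=np.array([onz(c,q,0.008)[:2] for q in cs]).astype(np.float32)
                (cx,cy),(a,b),th=cv2.minAreaRect(w*1000); print(nm,round(d["confidence"],2),np.round([cx,cy,a,b,th],1))
            for d in viewer.pinpoint(n,nm)[:4]: print("  pin",nm,round(d["confidence"],2),(np.array(d["xy"])*[640,480]).round(1),onz(c,np.array(d["xy"])*[640,480],0).round(4))
p,r=fitfront(obs,[.6,.2,.07,-.1]); print(p.round(4),np.degrees(p[3])); print(r.round(1))
E
```

```text
top front [195.4 215.7] 0.62
top lip [224.9 219.9] 0.88
panel_short 0.86 [ 629.6 -239.1  102.3  123.4    6. ]
  pin panel_short 0.64 [374.7 207.9] [ 0.6301 -0.2423  0.    ]
panel_middle 0.65 [ 470.4 -406.4  130.2   98.3   86.3]
  pin panel_middle 0.71 [444.8 280.6] [ 0.4678 -0.4033  0.    ]
panel_long 0.74 [ 463.7 -238.5  104.2  140.5    5.5]
  pin panel_long 0.86 [370.4 282.2] [ 0.4608 -0.2345  0.    ]
scene front [242.4 177.1] 0.88
scene left_edge [259.6 160.6] 0.68
scene lip [257.5 195.2] 0.91
[ 0.5946  0.1548  0.054  -0.1462] -8.373812932605603
[[ 0.   0.5]
 [-2.5  0.9]
 [ 0.5  1.1]
 [ 0.3  0. ]
 [ 0.9 -3.5]]
```

```bash
cat >> h.py <<'E'
def go(target,ang_deg=None):
    """print shift in current tool axes (mm) and spin so that tool y points at world angle ang (mod 180); shift is in axes BEFORE spin"""
    s=get_state(); M=R.from_quat(s["tcp_rot"]).as_matrix(); d=M.T@(np.array(target)-s["eef_pos"])*1000
    a=np.degrees(np.arctan2(M[1,1],M[0,1])); o="" 
    if ang_deg is not None:
        t=(ang_deg-a+90)%180-90; o=f"spin {-t:.2f} (world {t:.2f}) ; shift after spin: "+str((R.from_euler('z',t,degrees=True).as_matrix()@M).T.dot(np.array(target)-s["eef_pos"]).__mul__(1000).round(1))
    print("t",round(s["time"],2),"tcp",s["eef_pos"].round(4),"yang",a.round(2),"shift",d.round(1),o,"F",np.round(s["contact_force"],1),"open",round(s["opening"]*85.4,1),"q6",s["qpos"][5].round(2))
E
python3 - <<'E'
from h import *
p=np.array([.5946,.1548,.054,-.1462]); M=frontM(p); C=p[:3]+M@[.056,-.066,0]
a=p[3]; v=np.array([.324*np.cos(a),.324*np.sin(a),-.946]); back=np.array([np.cos(a),np.sin(a),0])
T=C-v*.28+back*.0847+[0,0,-.1436]; print(C,T); go(T,90+np.degrees(a))
E
```

```text
[0.63519693 0.08211038 0.07766662] [0.62924115 0.08298738 0.19894662]
t 0.85 tcp [0.2051 0.6431 0.2313] yang 72.31 shift [-574.3 -404.7   32.4] spin -9.32 (world 9.32) ; shift after spin: [-501.2 -492.3   32.4] F [-0.9  0.1 -0.6] open 85.6 q6 -0.15
```

```bash
python3 -m handwheel '[[[0.0854,0,0,0,-4.66],[0.0854,0,0,0,-4.66],[0.0854,-0.025,-0.0246,0.0016,0],[0.0854,-0.025,-0.0246,0.0016,0],[0.0854,-0.025,-0.0246,0.0016,0],[0.0854,-0.025,-0.0246,0.0016,0],[0.0854,-0.025,-0.0246,0.0016,0],[0.0854,-0.025,-0.0246,0.0016,0],[0.0854,-0.025,-0.0246,0.0016,0],[0.0854,-0.025,-0.0246,0.0016,0],[0.0854,-0.025,-0.0246,0.0016,0],[0.0854,-0.025,-0.0246,0.0016,0]]]'; python3 -m handwheel '[[[0.0854,-0.025,-0.0246,0.0016,0],[0.0854,-0.025,-0.0246,0.0016,0],[0.0854,-0.025,-0.0246,0.0016,0],[0.0854,-0.025,-0.0246,0.0016,0],[0.0854,-0.025,-0.0246,0.0016,0],[0.0854,-0.025,-0.0246,0.0016,0],[0.0854,-0.025,-0.0246,0.0016,0],[0.0854,-0.025,-0.0246,0.0016,0],[0.0854,-0.025,-0.0246,0.0016,0],[0.0854,-0.025,-0.0246,0.0016,0],[0.0854,0,0,0,0],[0.0854,0,0,0,0]]]'
python3 - <<'E'
from h import *
go([.629,.083,.199],81.6)
s=get_state(); im=viewer.read_camera("wrist"); c=cam("wrist",s); cv2.imwrite("pics/w1.png",im)
np.savez("w1.npz",pos=s["eef_pos"],rot=s["tcp_rot"])
obs=[]
for nm in PTS:
    for d in viewer.pinpoint("wrist",nm)[:2]:
        uv=np.array(d["xy"])*[640,480]; print(nm,uv.round(1),round(d["confidence"],2))
        if d["confidence"]>.5: obs.append((c,nm,uv))
if len(obs)>1:
    q,r=fitfront(obs,[.595,.155,.054,-.146]); print(q.round(4),np.degrees(q[3]),r.round(1))
E
```

```text
time: 1.85
eef_pos: [0.4174, 0.3619, 0.2156]
tcp_rot: [0.073, 0.997, 0.0, 0.0]
contact_force: [0.4, 0.8, -0.3]
opening: 0.999
finger_force: 0.0
time: 2.85
eef_pos: [0.6288, 0.0819, 0.199]
tcp_rot: [0.075, 0.997, 0.0, -0.0]
contact_force: [-1.0, -0.0, 0.6]
opening: 1.003
finger_force: 0.0
t 2.85 tcp [0.6288 0.0819 0.199 ] yang 81.45 shift [-0.1  1.1 -0. ] spin -0.15 (world 0.15) ; shift after spin: [-0.1  1.1 -0. ] F [-1.  -0.   0.6] open 85.7 q6 -1.45
front [402.9 171.4] 0.97
left_edge [401.5 245. ] 0.83
lip [324.  168.1] 0.55
[ 0.5902  0.1475  0.063  -0.1931] -11.061022343361623 [[ 0.   0.3]
 [ 0.1 -0.2]
 [-0.1 -0.1]]
```

View pics/w1.png

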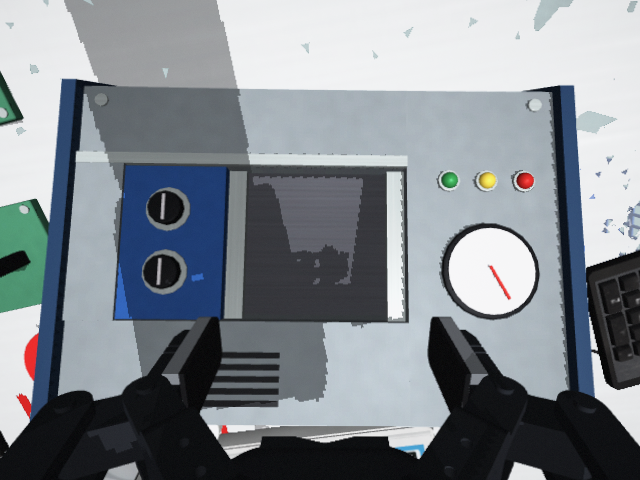

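The wrist view has the robot side up. The bay runs from the left module edge at x≈407 to the blue module edge at x≈228, rows about 170–321, with ledges at 388–407 and 228–247. Next I measure its width accurately.

Run:
```python
from h import *
im=cv2.imread("pics/w1.png"); z=np.load("w1.npz"); s=dict(eef_pos=z["pos"],tcp_rot=z["rot"]); c=cam("wrist",s)
g=im.astype(int).sum(2)/3
for r in (190,240,290):
    print(r,"L",g[r-3:r+4,220:254].mean(0).round().astype(int).tolist()); print(r,"R",g[r-3:r+4,380:414].mean(0).round().astype(int).tolist())
for x in (238,300,397): print(x,"top",g[148:182,x-3:x+4].mean(1).round().astype(int).tolist(),"bot",g[312:330,x-3:x+4].mean(1).round().astype(int).tolist())
crop=im[140:340,200:430]; cv2.imwrite("pics/w1c.png",cv2.resize(crop,None,fx=3,fy=3,interpolation=cv2.INTER_NEAREST)[:600])
```

```text
190 L [69, 68, 68, 68, 65, 49, 27, 27, 50, 108, 134, 132, 133, 133, 132, 135, 134, 132, 131, 132, 130, 130, 131, 133, 134, 128, 90, 51, 54, 59, 59, 59, 59, 59]
190 R [58, 58, 58, 58, 58, 58, 101, 224, 223, 222, 221, 221, 223, 224, 221, 220, 220, 220, 218, 218, 197, 164, 134, 132, 50, 47, 47, 183, 187, 187, 186, 186, 187, 188]
240 L [68, 68, 65, 48, 26, 27, 46, 108, 140, 137, 134, 134, 137, 138, 138, 137, 136, 135, 135, 137, 136, 136, 138, 136, 116, 51, 52, 55, 56, 56, 57, 56, 56, 56]
240 R [57, 57, 57, 57, 57, 58, 68, 205, 235, 233, 231, 231, 232, 233, 233, 232, 231, 230, 231, 232, 230, 220, 167, 137, 90, 47, 47, 82, 192, 193, 192, 193, 193, 193]
290 L [65, 48, 26, 26, 49, 112, 148, 146, 143, 142, 146, 145, 146, 147, 146, 145, 145, 148, 147, 145, 147, 146, 136, 60, 51, 54, 55, 55, 55, 54, 55, 56, 55, 55]
290 R [58, 58, 58, 58, 58, 58, 62, 174, 247, 246, 245, 243, 246, 245, 245, 246, 245, 245, 244, 246, 246, 222, 168, 163, 141, 70, 46, 45, 137, 195, 196, 197, 197, 197]
238 top [107, 107, 107, 107, 106, 118, 128, 131, 129, 130, 130, 131, 131, 132, 131, 129, 87, 67, 60, 56, 54, 55, 55, 118, 132, 132, 132, 132, 132, 132, 132, 132, 132, 132] bot [150, 150, 150, 151, 151, 151, 108, 44, 48, 90, 115, 114, 113, 114, 113, 113, 113, 113]
300 top [179, 179, 179, 180, 180, 172, 188, 216, 222, 218, 218, 220, 220, 219, 219, 219, 199, 127, 87, 69, 66, 71, 71, 71, 71, 67, 62, 60, 74, 95, 104, 105, 107, 106] bot [57, 57, 56, 56, 55, 57, 56, 48, 41, 63, 99, 113, 113, 113, 113, 113, 113, 113]
397 top [178, 179, 179, 179, 179, 179, 179, 193, 219, 225, 221, 220, 219, 221, 218, 218, 221, 223, 140, 90, 75, 69, 69, 129, 202, 216, 216, 217, 217, 217, 217, 209, 206, 215] bot [247, 247, 247, 247, 247, 235, 187, 145, 145, 102, 92, 171, 203, 203, 204, 204, 204, 204]
```

View pics/w1c.png

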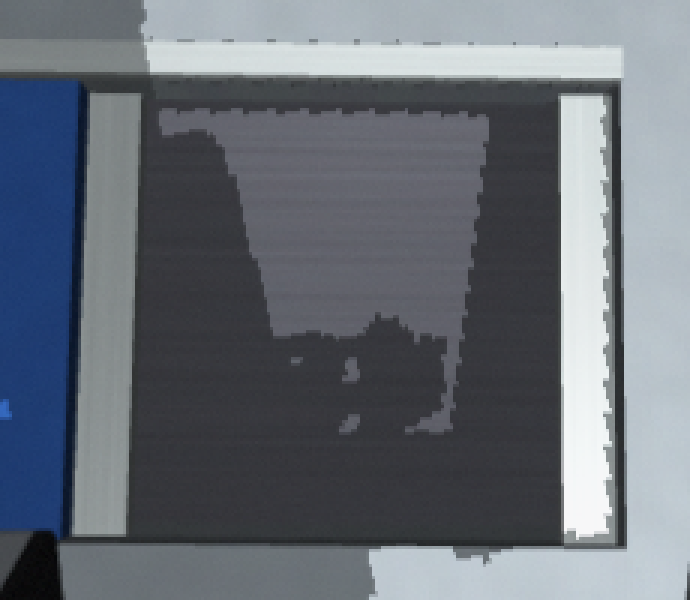

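Run:
```python
from h import *
z=np.load("w1.npz"); s=dict(eef_pos=z["pos"],tcp_rot=z["rot"]); c=cam("wrist",s)
uv=np.array([[403.3,170.8],[404.9,318.3],[229.25,170.8],[223.5,318.3]])
IN=[[386.2,171],[387.1,318.3],[246.9,171],[241.1,318.3]]
def f(p,full=False):
    W=p[4]; L=np.array([[0,0,0],[.112,0,0],[0,-W,0],[.112,-W,0],[0,-.013,0],[.112,-.013,0],[0,-W+.013,0],[.112,-W+.013,0]])
    P=p[:3]+L@frontM(p).T; return (proj(c,P)-np.vstack([uv,IN])).ravel()
r=least_squares(f,[.595,.15,.055,-.15,.13]); print(r.x.round(4),np.degrees(r.x[3]),f(r.x).reshape(-1,2).round(2).tolist())
for zz in(.054,.058,.062):
    g=least_squares(lambda q:f(np.r_[q[:2],zz,q[2:]]),[.595,.15,-.15,.13]); print(zz,g.x.round(4),g.cost.round(2))
```

```text
[ 0.5909  0.1483  0.058  -0.1546  0.1339] -8.856115103055576 [[-0.65, 0.62], [0.39, 0.5], [-0.17, -0.48], [0.5, -0.43], [-0.4, 0.33], [0.6, 0.39], [-0.92, -0.55], [0.55, -0.37]]
0.054 [ 0.5923  0.1489 -0.1545  0.1358] 7.25
0.058 [ 0.5909  0.1483 -0.1546  0.1339] 2.14
0.062 [ 0.5894  0.1477 -0.1546  0.1321] 7.47
```

Run:
```python
from h import *
go([.465,-.405,.17],86.3)
```

```text
t 3.05 tcp [0.6274 0.0847 0.1994] yang 81.71 shift [  90.1 -508.    29.3] spin -4.59 (world 4.59) ; shift after spin: [ 130.5 -499.2   29.3] F [ 1.   0.3 -0.7] open 85.1 q6 -1.45
```

```bash
python3 -m handwheel '[[[0.0854,0,0,0,-4.6],[0.0854,0.01,-0.0384,0,0],[0.0854,0.01,-0.0384,0,0],[0.0854,0.01,-0.0384,0,0],[0.0854,0.01,-0.0384,0,0],[0.0854,0.01,-0.0384,0,0],[0.0854,0.01,-0.0384,0,0],[0.0854,0.01,-0.0384,0,0],[0.0854,0.01,-0.0384,0,0],[0.0854,0.01,-0.0384,0.005,0],[0.0854,0.01,-0.0384,0.008,0],[0.0854,0.01,-0.0384,0.008,0]]]' >/dev/null; python3 -m handwheel '[[[0.0854,0.01,-0.0384,0.008,0],[0.0854,0.01,-0.0384,0,0],[0.0854,0,0,0,0],[0.0854,0,0,0,0]]]' 25
cat > pan.py <<'E'
from h import *
import sys
s=get_state(); im=viewer.read_camera("wrist"); c=cam("wrist",s); cv2.imwrite(sys.argv[2],im)
for d in viewer.outline_of("wrist",sys.argv[1])[:2]:
    m=d["mask"].astype(np.uint8); cs=max(cv2.findContours(m,0,2)[0],key=cv2.contourArea)[:,0].astype(float)
    w=np.array([onz(c,q,0.009)[:2] for q in cs]).astype(np.float32); print(round(d["confidence"],2),np.round(cv2.boundingRect(m)),[np.round(v,1) for v in cv2.minAreaRect(w*1000)])
hsv=cv2.cvtColor(im,cv2.COLOR_BGR2HSV); g=cv2.inRange(hsv,(65,100,40),(90,255,255))
for q in sorted(cv2.findContours(g,0,2)[0],key=cv2.contourArea)[-2:]:
    b=cv2.boundingRect(q); w=np.array([onz(c,v,0.010)[:2] for v in q[:,0].astype(float)]).astype(np.float32); print("green",b,[np.round(v,1) for v in cv2.minAreaRect(w*1000)])
E
python3 pan.py panel_middle pics/w2.png
```

```text
time: 4.38
eef_pos: [0.4652, -0.4067, 0.1704]
tcp_rot: [0.034, 0.999, 0.0, 0.0]
contact_force: [0.6, -0.1, 0.3]
opening: 1.0
finger_force: 0.0
0.98 [247 169 155 113] [array([ 469.3, -407.4]), array([128.7, 101.3]), np.float64(86.2)]
green (247, 170, 154, 111) [array([ 468.8, -407.6]), array([127.1,  99.1]), np.float64(86.2)]
green (439, 134, 173, 138) [array([ 461.6, -238.4]), array([100. , 135.8]), np.float64(5.5)]
```

View pics/w2.png

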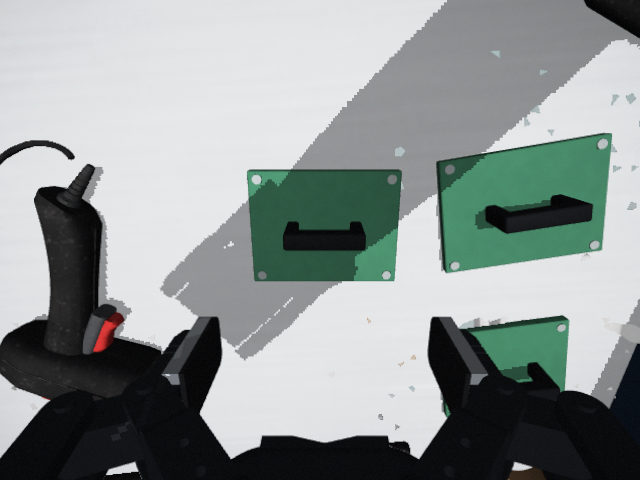

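The view shows the middle panel, with corners around (247,170)–(402,281) and its handle at (324,237), lined up with the fingers. I'll grip the handle bar by its ends so the panel can pivot to the slope.

```bash
python3 -m handwheel '[[[0.0854,-0.0036,-0.0006,0.03,0],[0.0854,0,0,0.035,0],[0.0854,0,0,0.035,0],[0.0854,0,0,0.03,0],[0.0854,0,0,0.015,0],[0.0854,0,0,0.007,0],[0.055,0,0,0,0],[0.055,0,0,0,0],[0.055,0,0,0,0],[0.055,0,0,0,0],[0.055,0,0,0,0],[0.055,0,0,0,0]]]' 35
```

```text
time: 5.48
eef_pos: [0.4699, -0.4073, 0.0198]
tcp_rot: [0.033, 0.999, -0.001, 0.001]
contact_force: [0.2, 3.2, 3.5]
opening: 0.739
finger_force: 41.8
```

```bash
cat >> h.py <<'E'
F0=np.array([.591,.148,.058,np.radians(-8.8)]); GZ=.0207
def wp(bx,by,bz,ang=81.2):
    T=F0[:3]+frontM(F0)@np.array([bx,by,bz])-[0,0,GZ]; print("target",T.round(4)); go(T,ang)
def bar():
    s=get_state(); b=frontM(F0).T@(s["eef_pos"]+[0,0,GZ]-F0[:3]); print("t",round(s["time"],2),"bar in front mm",(b*1000).round(1),"F front",(frontM(F0).T@s["contact_force"]).round(1),"T",np.round(s["wrist_torque"],2),"yang",np.degrees(np.arctan2(*(R.from_quat(s["tcp_rot"]).as_matrix()[[1,0],1]))).round(1))
E
python3 -m handwheel '[[[0.055,0,0,-0.02,0],[0.055,0,0,-0.03,0],[0.055,0,0,-0.035,0],[0.055,0,0,-0.035,0],[0.055,0,0,-0.035,0],[0.055,0,0,-0.035,0],[0.055,0,0,-0.01,0],[0.055,0,0,0,0],[0.055,0,0,0,0]]]'
python3 - <<'E'
from h import *
wp(.095,-.067,.085)
E
```

```text
time: 6.23
eef_pos: [0.4686, -0.4065, 0.217]
tcp_rot: [0.033, 0.999, 0.0, -0.0]
contact_force: [-1.2, 0.6, -3.5]
opening: 0.738
finger_force: 41.3
target [0.6303 0.0741 0.1545]
t 6.23 tcp [ 0.4686 -0.4065  0.217 ] yang 86.22 shift [-129.7  490.2   62.8] spin 5.02 (world -5.02) ; shift after spin: [-86.3 499.6  62.9] F [-1.2  0.6 -3.5] open 63.0 q6 -2.38
```

```bash
python3 -m handwheel '[[[0.055,0,0,0,5.0],[0.055,-0.0066,0.0384,0,0],[0.055,-0.0066,0.0384,0,0],[0.055,-0.0066,0.0384,0,0],[0.055,-0.0066,0.0384,0,0],[0.055,-0.0066,0.0384,0,0],[0.055,-0.0066,0.0384,0,0],[0.055,-0.0066,0.0384,0,0],[0.055,-0.0066,0.0384,0,0],[0.055,-0.0066,0.0384,0,0],[0.055,-0.0066,0.0384,0,0],[0.055,-0.0066,0.0384,0,0]]]' >/dev/null; python3 -m handwheel '[[[0.055,-0.0066,0.0384,0,0],[0.055,-0.0066,0.0384,0,0],[0.055,0,0,0.02,0],[0.055,0,0,0.025,0],[0.055,0,0,0.017,0],[0.055,0,0,0,0],[0.055,0,0,0,0]]]'
python3 - <<'E'
from h import *
cv2.imwrite("pics/w3.png",viewer.read_camera("wrist"))
bar(); wp(.095,-.067,.070); wp(.095,-.067,.050)
E
```

```text
time: 7.82
eef_pos: [0.6272, 0.0735, 0.1512]
tcp_rot: [0.076, 0.997, -0.0, -0.005]
contact_force: [0.4, 0.6, -2.3]
opening: 0.743
finger_force: 41.3
t 7.87 bar in front mm [ 93.5 -68.1  85. ] F front [-0.7 -0.7 -2.2] T [ 0.01 -0.07  0.  ] yang 81.2
target [0.6366 0.0731 0.1409]
t 7.87 tcp [0.6288 0.0733 0.1539] yang 81.21 shift [-7.7  1.1 12.9] spin 0.01 (world -0.01) ; shift after spin: [-7.7  1.1 12.9] F [ 0.2 -0.8 -2.3] open 63.2 q6 -1.46
target [0.645  0.0718 0.1228]
t 7.87 tcp [0.6288 0.0733 0.1539] yang 81.21 shift [-16.3   1.1  31. ] spin 0.01 (world -0.01) ; shift after spin: [-16.3   1.1  31. ] F [ 0.2 -0.8 -2.3] open 63.2 q6 -1.46
```

View pics/w3.png

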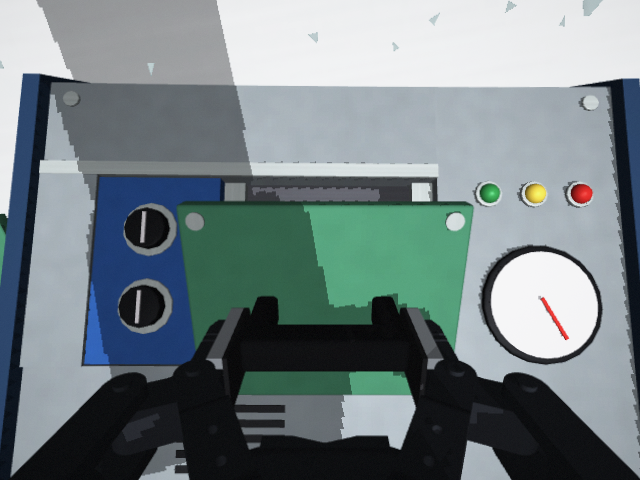

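The view shows the panel held level and square to the bay, its lower edge at row 205. The bay's ledges are visible at (235,190) and (420,190). Now I press it against the face above the bay to pre-tilt it.

```bash
python3 -m handwheel '[[[0.055,-0.003,0.0005,0.0065,0],[0.055,-0.003,0,0.0065,0],[0.055,-0.0017,0,0.0036,0],[0.055,-0.0017,0,0.0036,0],[0.055,0,0,0,0]]]'; python3 -c "
from h import *;bar()"; python3 -m handwheel '[[[0.055,-0.0017,0,0.0036,0],[0.055,-0.0017,0,0.0036,0],[0.055,0,0,0,0]]]'; python3 -c "
from h import *;bar()"
```

```text
time: 8.28
eef_pos: [0.6372, 0.0729, 0.1388]
tcp_rot: [0.076, 0.997, -0.0, -0.004]
contact_force: [-15.2, 1.8, 11.3]
opening: 0.74
finger_force: 44.0
t 8.28 bar in front mm [ 94.7 -67.2  67.9] F front [-9.1 -0.5 16.7] T [ 0.04  1.99 -0.07] yang 81.2
time: 8.53
eef_pos: [0.6383, 0.0727, 0.1314]
tcp_rot: [0.076, 0.997, -0.0, -0.007]
contact_force: [-20.9, 2.3, 15.0]
opening: 0.743
finger_force: 45.6
t 8.53 bar in front mm [ 92.6 -67.2  60.7] F front [-12.7  -0.9  22.5] T [ 0.04  2.88 -0.07] yang 81.3
```

```bash
python3 -m handwheel '[[[0.055,0.0036,0,0.0037,0],[0.055,0.0036,0,0.0037,0],[0.055,0,0,0,0]]]'; python3 -c "
from h import *;bar()"; python3 -m handwheel '[[[0.055,0.003,0,0.0047,0],[0.055,0.003,0,0.0047,0],[0.055,0,0,0,0]]]'; python3 -c "
from h import *;cv2.imwrite('pics/w4.png',viewer.read_camera('wrist'));bar()"
```

```text
time: 8.78
eef_pos: [0.6357, 0.0731, 0.124]
tcp_rot: [0.076, 0.997, -0.0, 0.0]
contact_force: [-6.2, 0.3, 6.4]
opening: 0.742
finger_force: 44.4
t 8.78 bar in front mm [ 87.1 -67.2  55.1] F front [-2.9 -0.7  8.4] T [-0.03  0.65  0.02] yang 81.2
time: 9.03
eef_pos: [0.6316, 0.0736, 0.1146]
tcp_rot: [0.077, 0.997, -0.0, 0.003]
contact_force: [-1.9, -0.3, 5.4]
opening: 0.741
finger_force: 44.5
t 9.08 bar in front mm [ 79.4 -67.3  48.4] F front [0.4 0.2 4.4] T [-0.18 -0.15  0.  ] yang 81.2
```

View pics/w4.png

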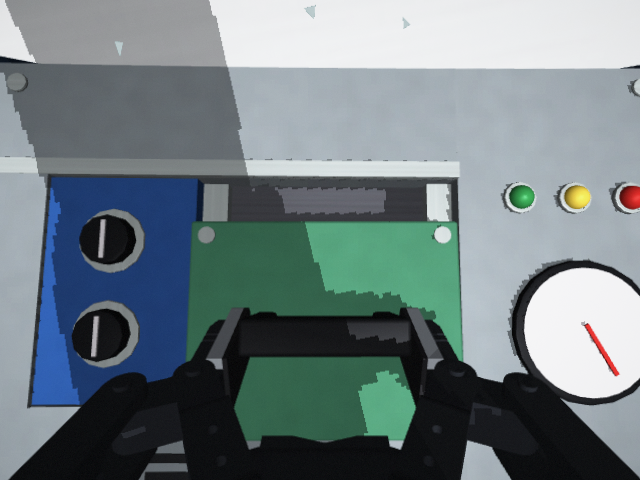

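The view shows the panel now tilted about parallel to the slope, with its lower edge at row 222, x 191–460. The bay spans about 200–459 at face level, so the panel needs to go about 2 mm left. I'll lift it, slide it down the slope and lower it in.

```bash
python3 -m handwheel '[[[0.055,0.002,0,-0.0045,0],[0.055,0.0022,0,-0.0046,0],[0.055,0.005,0.001,0.0023,0],[0.055,0.005,0.001,0.0023,0],[0.055,0.005,0,0.0023,0],[0.055,0.004,0,0.002,0],[0.055,0,0,0,0],[0.055,0,0,0,0]]]'; python3 -c "
from h import *;bar();cv2.imwrite('pics/w5.png',viewer.read_camera('wrist'));bar()"
```

```text
time: 9.75
eef_pos: [0.6064, 0.0796, 0.1116]
tcp_rot: [0.076, 0.997, -0.0, -0.001]
contact_force: [0.1, -0.6, -2.3]
opening: 0.736
finger_force: 43.5
t 9.75 bar in front mm [ 54.7 -65.2  56.5] F front [-0.8 -0.5 -2.2] T [-0.01  0.02 -0.02] yang 81.2
t 9.8 bar in front mm [ 55.4 -65.3  56.7] F front [-1.1  0.6 -3. ] T [0.03 0.01 0.03] yang 81.2
```

View pics/w5.png

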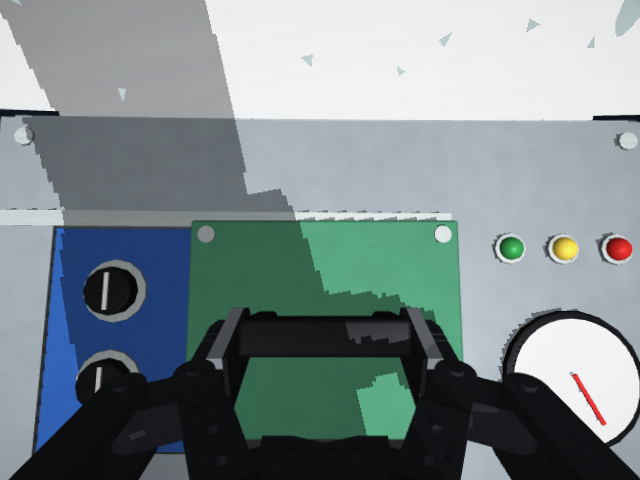

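The view shows the panel just above the bay, its lower edge at row 222 about 4 mm upslope of the lip (row 219). Now I lower it along the normal.

```bash
python3 -m handwheel '[[[0.055,-0.0014,0,0.0024,0],[0.055,-0.0014,0,0.0024,0],[0.055,-0.0012,0,0.0024,0],[0.055,-0.0012,0,0.0024,0],[0.055,0,0,0,0]]]'; python3 -c "
from h import *;bar()"; python3 -m handwheel '[[[0.055,-0.0012,0,0.0024,0],[0.055,0,0,0,0]]]'; python3 -c "
from h import *;bar()";  python3 -m handwheel '[[[0.055,-0.0012,0,0.0024,0],[0.055,0,0,0,0]]]'; python3 -c "
from h import *;bar()"
```

```text
time: 10.22
eef_pos: [0.6127, 0.0785, 0.1022]
tcp_rot: [0.077, 0.997, 0.0, 0.0]
contact_force: [0.7, -0.4, -3.5]
opening: 0.738
finger_force: 43.5
t 10.22 bar in front mm [ 56.5 -65.3  45.3] F front [-0.8 -0.3 -3.5] T [-0.01 -0.18 -0.07] yang 81.2
time: 10.38
eef_pos: [0.6138, 0.0784, 0.1001]
tcp_rot: [0.077, 0.997, 0.0, 0.0]
contact_force: [1.0, -0.2, -3.4]
opening: 0.742
finger_force: 43.5
t 10.38 bar in front mm [ 56.6 -65.3  42.9] F front [-0.5 -0.1 -3.5] T [-0.01 -0.17 -0.11] yang 81.2
time: 10.55
eef_pos: [0.6148, 0.0783, 0.0977]
tcp_rot: [0.077, 0.997, 0.0, 0.0]
contact_force: [0.9, -0.5, -2.3]
opening: 0.743
finger_force: 43.5
t 10.55 bar in front mm [ 56.6 -65.3  40.3] F front [-0.1 -0.4 -2.5] T [ 0.   -0.18 -0.02] yang 81.2
```

```bash
for i in 1 ; do python3 -m handwheel '[[[0.055,-0.0008,0,0.0018,0],[0.055,0,0,0,0]]]' >/dev/null; python3 -c "
from h import *;bar()";  python3 -m handwheel '[[[0.055,-0.0008,0,0.0018,0],[0.055,0,0,0,0]]]'>/dev/null; python3 -c "
from h import *;bar()"; python3 -m handwheel '[[[0.055,-0.0008,0,0.0018,0],[0.055,0,0,0,0]]]'>/dev/null; python3 -c "
from h import *;cv2.imwrite('pics/w6.png',viewer.read_camera('wrist'));bar()"; done
```

```text
t 10.72 bar in front mm [ 56.6 -65.2  38.9] F front [-1.4 -0.8  0.7] T [-0.05  0.08 -0.05] yang 81.2
t 10.88 bar in front mm [ 56.5 -65.2  38.9] F front [-3.9 -1.6 12.5] T [-0.03  1.21 -0.09] yang 81.2
t 11.1 bar in front mm [ 56.5 -65.2  38.9] F front [-4.3 -3.4 22.3] T [ 0.11  2.09 -0.12] yang 81.2
```

View pics/w6.png

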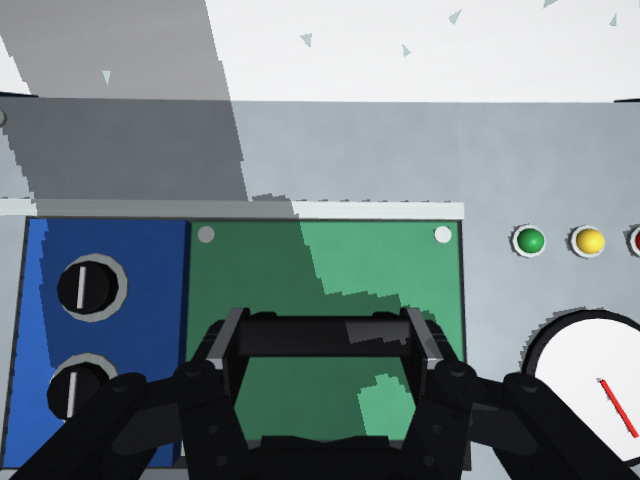

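The view shows the panel down in the bay, between the blue edge (x≈190) and the left wall (x≈463). The lip is at row 215. Contact force is 22 N, so I ease off, then push down the slope and to the left.

```bash
python3 -m handwheel '[[[0.055,0.001,0,-0.0023,0],[0.055,0.0014,0,0.0006,0],[0.055,0.0014,0,0.0006,0],[0.055,0.0014,0,0.0006,0],[0.055,0,0,0,0]]]' >/dev/null; python3 -c "
from h import *;bar()";  python3 -m handwheel '[[[0.055,0.0014,0,0.0006,0],[0.055,0.0014,0,0.0006,0],[0.055,0,0,0,0]]]'>/dev/null; python3 -c "
from h import *;bar()"; python3 -m handwheel '[[[0.055,0,0.0015,0,0],[0.055,0,0.0015,0,0],[0.055,0,0,0,0]]]'>/dev/null; python3 -c "
from h import *;bar()"
```

```text
t 11.52 bar in front mm [ 56.5 -65.2  39. ] F front [ 5.1 -0.4  5.3] T [-0.21 -0.17 -0.12] yang 81.2
t 11.77 bar in front mm [ 56.2 -65.3  39.4] F front [ 8.4 -0.4  4.1] T [-0.27 -0.67 -0.29] yang 81.1
t 12.02 bar in front mm [ 56.5 -64.3  39.4] F front [ 8.2 -7.1  5.6] T [-0.91 -0.51 -0.09] yang 81.2
```

```bash
python3 -m handwheel '[[[0.055,0,0.0015,0,0],[0.055,0,0,0,0]]]'>/dev/null; python3 -c "
from h import *;bar()"; python3 -m handwheel '[[[0.055,0,0.0015,0,0],[0.055,0,0,0,0]]]'>/dev/null; python3 -c "
from h import *;bar()
s=get_state();im=viewer.read_camera('wrist');cv2.imwrite('pics/w7.png',cv2.resize(im[190:330,170:490],None,fx=2.5,fy=2.5,interpolation=cv2.INTER_NEAREST))"
```

```text
t 12.18 bar in front mm [ 56.4 -64.2  39.5] F front [  7.4 -11.1   8.2] T [-1.52 -0.28 -0.25] yang 81.2
t 12.35 bar in front mm [ 56.4 -64.1  39.7] F front [  7.8 -16.2   9. ] T [-2.09 -0.1  -0.46] yang 81.2
```

View pics/w7.png

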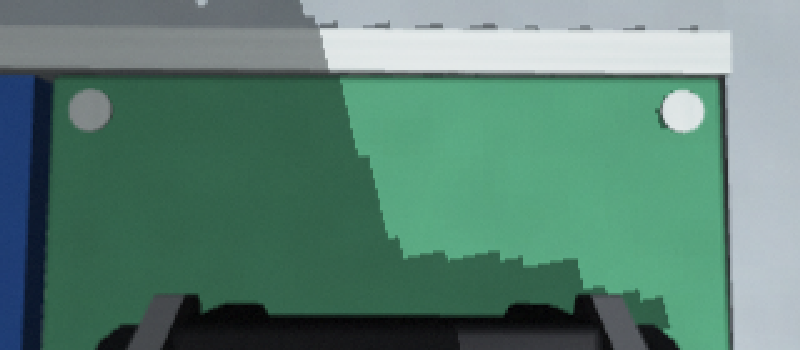

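The view shows the panel's lower edge tight on the lip (row 75) and its right end about 4 mm clear of the blue module. At the left only a thin dark line shows (x≈725). I'll ease off, let go and look.

```bash
python3 -m handwheel '[[[0.055,0,-0.002,-0.001,0],[0.055,0,0,0,0],[0.0854,0,0,0,0],[0.0854,0,0,0,0],[0.0854,0,0,0,0],[0.0854,0,0,0,0]]]'; python3 -c "
from h import *;bar()"; python3 -m handwheel '[[[0.0854,0,0,-0.01,0],[0.0854,0,0,-0.02,0],[0.0854,0,0,-0.03,0],[0.0854,0.0,0,-0.03,0],[0.0854,0,0,-0.03,0],[0.0854,0,0,-0.01,0],[0.0854,0,0,0,0],[0.0854,0,0,0,0]]]'
python3 - <<'E'
from h import *
s=get_state();im=viewer.read_camera('wrist');cv2.imwrite('pics/w8f.png',im);bar();np.savez("w8.npz",pos=s["eef_pos"],rot=s["tcp_rot"])
for n in ("front","left_edge","lip","panel_middle"):
    for d in viewer.pinpoint("wrist",n)[:1]: print(n,np.array(d["xy"])*[640,480],d["confidence"])
cv2.imwrite('pics/w8.png',cv2.resize(im[130:360,170:470],None,fx=2.6,fy=2.6,interpolation=cv2.INTER_NEAREST))
E
```

```text
time: 12.9
eef_pos: [0.6091, 0.0835, 0.0921]
tcp_rot: [0.076, 0.997, 0.0, -0.001]
contact_force: [0.4, 1.1, 0.5]
opening: 0.998
finger_force: 0.0
t 12.9 bar in front mm [ 48.4 -60.9  37.9] F front [0.4 1.1 0.4] T [ 0.01  0.02 -0.06] yang 81.3
time: 13.57
eef_pos: [0.6095, 0.0833, 0.2227]
tcp_rot: [0.076, 0.997, 0.0, 0.0]
contact_force: [-0.4, 0.2, -0.2]
opening: 0.997
finger_force: 0.0
t 13.62 bar in front mm [102.4 -61.2 154.9] F front [ 0.3  0.3 -1. ] T [-0.   -0.01 -0.05] yang 81.2
front [396.608 190.08 ] 0.56
left_edge [396.672 253.584] 0.79
lip [323.2   187.104] 0.84
panel_middle [320.    250.608] 0.9
```

View pics/w8.png

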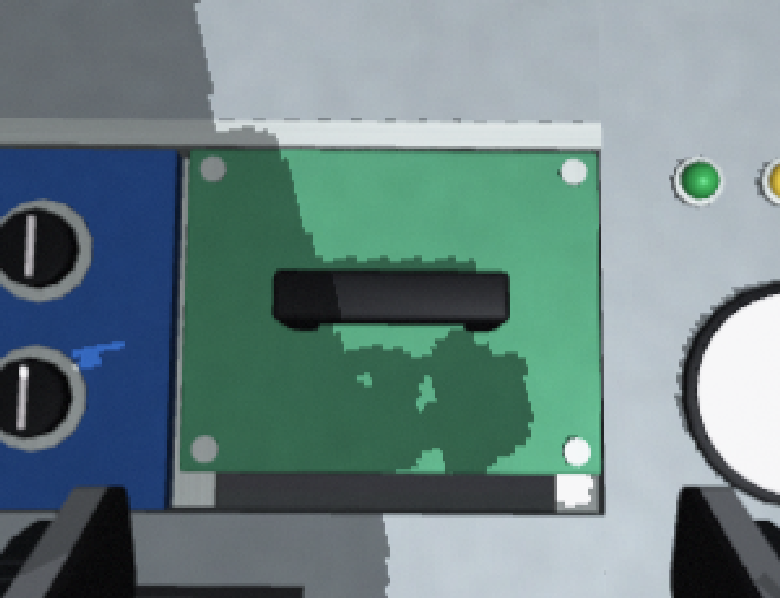

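The view shows the panel released in the bay, against the lip at the top (row 150) and the left module at x≈600. A sliver of the right ledge shows at x≈182. I check the gaps numerically.

Run:
```python
from h import *
im=cv2.imread('pics/w8f.png').astype(int)
for r in (200,225,250,275,300): print(r,"L g,r:",[(int(a[1]),int(a[2])) for a in im[r-1:r+2,394:406].mean(0)],"R",[(int(a[1]),int(a[2])) for a in im[r-1:r+2,234:246].mean(0)])
for x in (260,320,385): print(x,[(int(a[1]),int(a[2])) for a in im[180:192,x-1:x+2].mean(1)])
c=cam("wrist",dict(eef_pos=np.load("w8.npz")["pos"],tcp_rot=np.load("w8.npz")["rot"]))
g=cv2.inRange(cv2.cvtColor(im.astype(np.uint8),cv2.COLOR_BGR2HSV),(65,100,40),(90,255,255)); q=max(cv2.findContours(g,0,2)[0],key=cv2.contourArea)
p=cv2.approxPolyDP(cv2.convexHull(q),4,True)[:,0]; print(p.tolist())
for hh in(0.,.01):
  w=[]
  M=frontM(F0); n=M[:,2]; o0=F0[:3]+[.004,0,-.002]+n*.01
  for v in p:
    o,d=ray(c,v); X=o+d*((o0-o)@n)/(d@n); w.append((M.T@(X-F0[:3])*1000).round(1).tolist())
print(w)
```

```text
200 L g,r: [(166, 94), (161, 85), (161, 85), (162, 87), (158, 83), (115, 65), (85, 79), (188, 178), (189, 178), (188, 177), (189, 179), (188, 178)] R [(59, 30), (60, 31), (56, 28), (37, 19), (23, 12), (45, 35), (112, 103), (132, 123), (96, 67), (94, 49), (97, 51), (97, 51)]
225 L g,r: [(166, 88), (166, 88), (167, 90), (167, 89), (170, 91), (138, 73), (36, 33), (190, 180), (190, 180), (193, 183), (192, 182), (192, 183)] R [(61, 31), (59, 30), (40, 20), (24, 13), (36, 26), (88, 79), (136, 128), (96, 76), (93, 48), (99, 52), (98, 51), (98, 51)]
250 L g,r: [(174, 94), (176, 95), (176, 95), (178, 96), (178, 96), (155, 82), (64, 44), (126, 118), (197, 186), (196, 185), (196, 186), (196, 185)] R [(58, 29), (47, 24), (23, 12), (29, 17), (69, 60), (138, 132), (101, 92), (94, 49), (102, 52), (102, 53), (101, 53), (101, 54)]
275 L g,r: [(181, 98), (181, 98), (182, 98), (182, 98), (183, 99), (181, 98), (149, 78), (83, 77), (198, 188), (198, 189), (197, 188), (197, 186)] R [(56, 29), (23, 12), (27, 16), (66, 58), (148, 141), (141, 131), (102, 53), (106, 56), (104, 54), (104, 55), (104, 54), (102, 53)]
300 L g,r: [(243, 234), (228, 198), (194, 119), (186, 99), (185, 99), (188, 102), (153, 82), (40, 33), (178, 168), (198, 188), (200, 189), (200, 189)] R [(23, 12), (23, 11), (64, 57), (153, 146), (145, 136), (100, 64), (100, 52), (101, 53), (102, 55), (113, 78), (138, 124), (146, 138)]
260 [(135, 128), (135, 129), (134, 129), (135, 129), (133, 127), (104, 99), (60, 57), (69, 41), (91, 47), (95, 49), (94, 49), (94, 50)]
320 [(225, 217), (227, 219), (226, 218), (226, 218), (226, 218), (206, 197), (132, 125), (92, 65), (141, 75), (162, 86), (164, 88), (165, 89)]
385 [(225, 217), (225, 216), (226, 218), (223, 216), (223, 216), (226, 220), (188, 181), (116, 110), (114, 71), (153, 80), (162, 85), (160, 85)]
[[243, 188], [397, 188], [400, 311], [240, 310]]
[[-0.2, -129.3, 6.5], [-0.4, -1.0, 6.5], [100.7, -0.6, 6.5], [100.1, -129.2, 6.5]]
```

The panel is seated at about (0, −1) to (100, −129) mm, and a thin line of up to 0.7 mm remains at the left. I'll nudge it left with the open right finger on the bar's end.

```bash
python3 -m handwheel '[[[0.0854,-0.007,-0.001,0.02,0],[0.0854,0,0,0.03,0],[0.0854,0,0,0.03,0],[0.0854,0,0,0.025,0],[0.0854,0,0,0.015,0],[0.0854,0,0.002,0.003,0],[0.0854,0,0.002,0,0],[0.0854,0,0.0015,0,0],[0.0854,0,0,0,0]]]'; python3 -c "
from h import *;bar()"; python3 -m handwheel '[[[0.0854,0,0.0015,0,0],[0.0854,0,0.0015,0,0],[0.0854,0,0,0,0]]]'>/dev/null; python3 -c "
from h import *;bar()"
```

```text
time: 14.57
eef_pos: [0.6185, 0.0869, 0.1015]
tcp_rot: [0.076, 0.997, 0.0, 0.001]
contact_force: [0.1, 0.3, -0.9]
opening: 1.002
finger_force: 0.0
t 14.57 bar in front mm [ 60.3 -56.2  42.8] F front [-0.3  0.3 -0.8] T [ 0.02  0.01 -0.02] yang 81.3
t 14.82 bar in front mm [ 59.7 -53.5  42.5] F front [ 0.3 -0.1 -0.2] T [-0.07  0.02  0.05] yang 81.2
```

```bash
python3 -m handwheel '[[[0.0854,0,0.0015,0,0],[0.0854,0,0.0015,0,0],[0.0854,0,0,0,0]]]'>/dev/null; python3 -c "
from h import *;bar()"; python3 -m handwheel '[[[0.0854,0,0.0015,0,0],[0.0854,0,0,0,0]]]'>/dev/null; python3 -c "
from h import *;bar()"; python3 -m handwheel '[[[0.0854,0,0.0015,0,0],[0.0854,0,0,0,0]]]'>/dev/null; python3 -c "
from h import *;bar()"
```

```text
t 15.07 bar in front mm [ 59.3 -53.2  42.2] F front [ 0.4 -7.4  2.3] T [-1.33  0.32 -0.05] yang 81.3
t 15.23 bar in front mm [ 59.2 -53.2  42.1] F front [  0.6 -12.6   4.4] T [-1.96  0.46 -0.03] yang 81.3
t 15.4 bar in front mm [ 59.2 -53.1  42.2] F front [  0.9 -15.7   4.6] T [-2.58  0.66  0.01] yang 81.4
```

A 16 N push gives no motion, so the panel is home against the left module. I back off, rise and take a last check.

```bash
python3 -m handwheel '[[[0.0854,0,-0.005,0,0],[0.0854,0,-0.005,0,0],[0.0854,0,-0.004,0,0],[0.0854,0,0,-0.02,0],[0.0854,0,0,-0.03,0],[0.0854,0,0,-0.03,0],[0.0854,0,0,-0.03,0],[0.0854,0,0,-0.02,0],[0.0854,0,0,0,0],[0.0854,0,0,0,0]]]'
python3 - <<'E'
from h import *
im=viewer.read_camera('wrist');cv2.imwrite('pics/w9f.png',im)
a=im[130:360,170:470]; b=viewer.read_camera('top')[100:330,130:500]
cv2.imwrite('pics/w9.png',np.vstack([cv2.resize(a,(391,300)),cv2.resize(b,(391,243))]))
E
```

```text
time: 16.23
eef_pos: [0.6172, 0.082, 0.2314]
tcp_rot: [0.076, 0.997, 0.0, 0.002]
contact_force: [0.4, -0.7, -0.6]
opening: 1.001
finger_force: 0.0
```

View pics/w9.png

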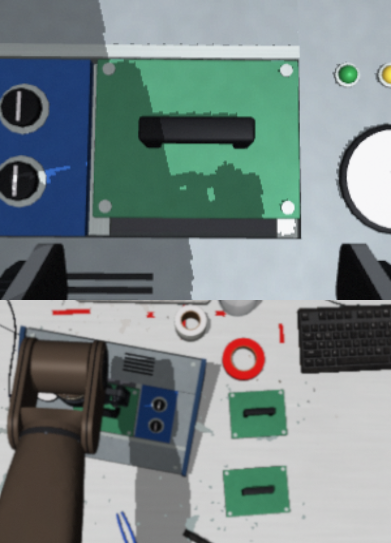

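The view shows the panel flush, square and tight to the lip and the left module, with the gripper clear. The other two panels lie flat on the table at (258,414) and (256,490).

```bash
python3 -c "
from plant import sign_off; print(sign_off())"
```

```text
the job is handed in; nothing more can be done
None
```

The middle (128 mm) panel sits in the bay's lower left corner, against the left module and the lip and, as far as the pictures show, flat on both ledges; I chose it by camera measurement (bay about 134 mm wide) rather than by trying panels, the other two were never moved, and the job is handed in at about 16 s.

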